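Lay the oilstone on the sloped honing stand and bolt it in

ROBOT

A 6-joint arm with a two-finger parallel gripper is mounted at the origin on the work surface. World frame = base frame: x ahead of the robot, y to its left, z up, the work surface at z = 0. Lengths are in m, angles in rad, forces in N, time in s.
With the tool pointing down it reaches from about 0.375 to 0.975 m from the base axis. Payload 3.8 kg.
Tool frame: the origin (TCP) lies on the centre line of the jaws, within the pads' length; the fingertips stand manip.nose_length ahead of it and the grasp point (between the pads) lies 5 mm behind it (manip.nose_length is the distance from the TCP to the fingertips, in m); y points along the fingers, z is the direction in which the jaws open and shut, and the axes are right-handed (so a half turn about y gives the same grasp; the last joint's range is limited). The gripper opens to 85 mm and grips with 20 to 120 N. Pads are 22 mm wide; open, the fingers measure 114 mm over their backs; the gripper's body (76 mm by 85 mm) begins 54 mm behind the grasp point. The pads swing forward as they close: fully open they stand 13 mm farther back than shut.
Start: joints at [1.245, 0.264, 1.604, -0, 1.274, -0.037], TCP at [0.192, 0.647, 0.209] pointing down, gripper open.
Joint ranges: [-2.63, 2.63], [-0.94, 2.18], [0.31, 2.57], [-1.31, 4.45], [0, 2.66], [-2.55, 2.55]. Speed limits (rad/s): [2.57, 2.57, 3.14, 3.14, 3.14, 3.14].

INTERFACE

Orientations are given as a unit quaternion [w, x, y, z].
In Python, from station import manip gives the robot as it stands. The module is installed in compiled form; this text tells all that it offers.
- The arm moves only by the tool jog_arm, never from a script. Its argument "moves" is a list that holds one entry, the list of rows, each a list of 4 numbers: the shift along the tool's x, y, z in mm, then the turn about the tool's y in degrees. In form: [[[x, y, z, spin], ...]]. A call has 1 to 5 rows; each row shifts and turns the commanded pose from where the row before left it, along the tool's axes as they then stand; what a row does not reach is not made up. A row lasts 1/8 s, in which the tool goes at most 62.5 mm and 10.7 degrees, less where a joint would pass 70% of its speed; a pose out of reach is approached as far as the arm can. A call with a gripper value outside its range is refused whole. "claw" is the opening, from 0 (shut) to 1 (fully open), set as the call begins (left out, the last holds). The fingers move at their own pace and stop on an object; "squeeze" is the grip in N (left out, the last holds). Time passes only in rows, so rows that do not move let the fingers close. It gives the time, the measured TCP pose, the force and the opening at its end, in the units of the state.
- manip.state(): the state, without advancing time (a new reading comes with each control period).
- manip.capture(name): name is "side" or "top" or "wrist"; returns a dict with "color" (480x640x3 uint8, red, green, blue), "mtx" (3x3 intrinsics, pixels), "R" (3x3) and "t" (3): a world point X has camera coordinates R X + t. Camera axes: x right, y down, z forward; pixel columns grow to the right and rows downward; lengths in m; the calibration is good to about 2 mm. A picture is of the moment at which its call begins. There is no depth.
- manip.finish_job(): hands the job in, once; it reports no verdict.
The state is a dict: "clock": time; "qpos": joint angles; "dq": joint speeds; "joint_efforts": joint torques, N m; "eef_pos": TCP position; "eef_rot": TCP orientation; "force": force on the tool from outside, world axes, zero at the start; "wrist_torque": the same for the moment, N m; "finger_gap": finger opening in m.
Only numpy, scipy, OpenCV 4.12 (cv2) and the standard library are available. Lean on these libraries where they do the work, as an engineer would, in place of code of your own. Each camera call takes 0.05 s, during which the arm holds its last target. There are 200 camera calls.

TASK

Lay the grey oilstone flat on the narrow sloped bed of the honing stand, centred across the bed, in line with it and with its lower end right down against the lip at the foot; set it down gently and never let it drop. Only once the stone lies there released, slide the stand's barrel bolt all the way across behind the stone's upper end into its keeper, and leave the other things on the bench where they are.

Things in the scene. Friction and masses are not known exactly. Their poses are not given: they have to be found in the camera images.
- stone: the oilstone: a loose plain grey rectangular block 150 x 50 x 25 mm (about 0.4 kg), lying flat on the bench to the left or right of the stand. Origin: centre of its underside; x along its 150 mm length, y along its 50 mm width, z up through its 25 mm thickness.
- stone_center (a point): the middle of the oilstone's volume, 12.5 mm above its underside.
- bed: sloped bed of the fixed honing stand: steel bar 30 mm wide, rising at 30 degrees away from the robot on two legs over a base plate 190 x 80 x 10 mm. Origin: on its top face and centre line, at the inner face of the foot lip, 70 mm above the bench. x up the slope, y level across it (left seen from the robot), z square to its top face. The lip is x -8..0, 30 mm wide, 10 mm high.
- bed_seat (a point): point on the bed's top face, on its centre line, 75 mm up the slope from the lip: it lies under the middle of a stone that is fully home. The stone then overhangs the bed by 10 mm on each side. Axes as the bed's.
- keeper (a point): centre of the bolt's keeper at the bed's upper end; in the bed's frame x 162, y -35, z 13 mm. Keeper: y -40..-30, barrel: y 32..122, both x 153..171 and z 0..23 mm, on a plate x 148..176, y -41..123 flush with the bed. The 10 mm rod runs along y at x 162, z 13, 7 mm clear of a stone that is fully home; its tip is at y = 30 mm minus the joint value.
- bolt (a joint): travel of the barrel bolt in m: 0 drawn fully back, 0.068 fully home in the keeper. It moves along the bed's -y (to the right seen from the robot), needs about 3 N and stays where it is left; it starts at 0 to 0.010.
- bolt_handle (a point): grip point on the bolt's handle: a round 12 mm diameter pin standing square to the bed out of the barrel's slot; it is free from z = 23 to its end at z = 66 mm in the bed's frame, and this point is on its axis at z = 50 mm. In the bed's frame it is at x = 162, y = 108 mm minus the joint value.
- offcut: bystander: a loose wooden block 95 x 62 x 38 mm, on the bench on the other side of the stand from the stone. Origin: centre of its underside.
- can: bystander: an upright closed can, 60 mm diameter, 150 mm tall, beyond and to the right of the stand. Origin: centre of its underside.
- spanner: bystander: a steel spanner 200 mm long lying on the bench beyond and to the left of the stand. Origin: underside near its middle, x along it.
Not all that is in view belongs to the job. Of the things like the stone, leave any that is orange; of the rest the smaller one is meant.

How it is judged:
By the outcome, as a careful person would: the job done as asked, in the order asked, and still so for the second after the job is handed in, with the robot touching nothing.
It also fails if it takes over 50 s, if anything falls off the work surface, if the arm or the gripper's body presses on something with over 40 N, if the wrist force passes 120 N, or if a joint passes its speed limit or range.

## Working session

There is one attempt and no reset: what is moved stays moved. The work goes in short steps, Python scripts to look and compute and a tool call to move; the robot and the scene stay as the last step left them, time stands still between calls to the robot, and variables do not carry over. Pictures are saved under pics/ and viewed, about 8 in all and at most 12, crops included, and the job is handed in when it is done.

Besides the shell and the picture viewer there is one more tool, called as name(argument=value, ...), one argument or row to a line, values as JSON. jog_arm: Moves the arm, as the interface text tells. Its arguments: {"type":"object","properties":{"moves":{"type":"array"},"claw":{"type":"number"},"squeeze":{"type":"number"}},"required":["moves"]}

```bash
mkdir -p pics
cat > h.py <<'E'
import numpy as np, cv2, pickle
from station import manip
from scipy.spatial.transform import Rotation as Ro
def snap(n,f):
    c=manip.capture(n); cv2.imwrite(f'pics/{f}.png',c['color'][:,:,::-1]); pickle.dump(c,open(f'pics/{f}.pkl','wb')); return c
def load(f): return pickle.load(open(f'pics/{f}.pkl','rb'))
def px(c,X):
    p=(np.atleast_2d(X)@c['R'].T+c['t'])@c['mtx'].T; return p[:,:2]/p[:,2:]
def ray(c,u,v,z):
    d=c['R'].T@np.linalg.solve(c['mtx'],[u,v,1.]); o=-c['R'].T@c['t']; return o+d*(z-o[2])/d[2]
def R(q): return Ro.from_quat([q[1],q[2],q[3],q[0]]).as_matrix()
E
python3 - <<'E'
from h import *
for n in ('top','side'):
    c=snap(n,n+'0'); print(n,(-c['R'].T@c['t']).round(3),c['R'][2].round(3))
s=manip.state(); print(s, manip.nose_length); print(R(s['eef_rot']).round(3))
E
```

```text
top [0.325 0.072 1.365] [ 0.144 -0.009 -0.99 ]
side [ 0.105 -1.042  1.275] [ 0.254  0.672 -0.695]
{'clock': 0.1, 'qpos': array([ 1.24511855e+00,  2.64658250e-01,  1.60524019e+00,  6.12283105e-05,
        1.27369138e+00, -3.69022741e-02]), 'dq': array([ 5.19030091e-04, -2.88248868e-03, -2.22608993e-03, -5.52748050e-05,
        3.87500692e-04, -1.32060379e-03]), 'joint_efforts': array([-3.06985021e-05, -5.16707611e+01, -3.68591022e+01, -9.59605813e-05,
        6.31391391e-03,  3.49638219e-05]), 'eef_pos': array([0.19198347, 0.64639075, 0.20739826]), 'eef_rot': array([-0.69905669,  0.7004383 , -0.10189708,  0.10160175]), 'force': array([-0.27849539,  0.29431917, -0.14895189]), 'wrist_torque': array([ 0.00792351, -0.00897467, -0.00814461]), 'finger_gap': 0.0852387637519316} 0.014
[[ 0.959 -0.001  0.285]
 [-0.285 -0.002  0.959]
 [-0.    -1.    -0.002]]
```

View pics/top0.png

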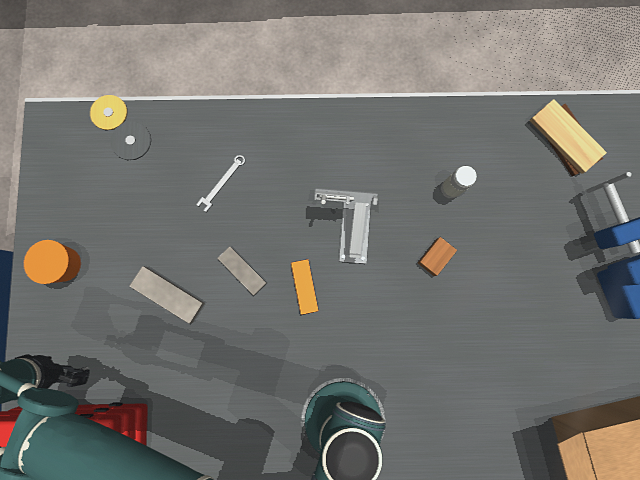

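View pics/side0.png

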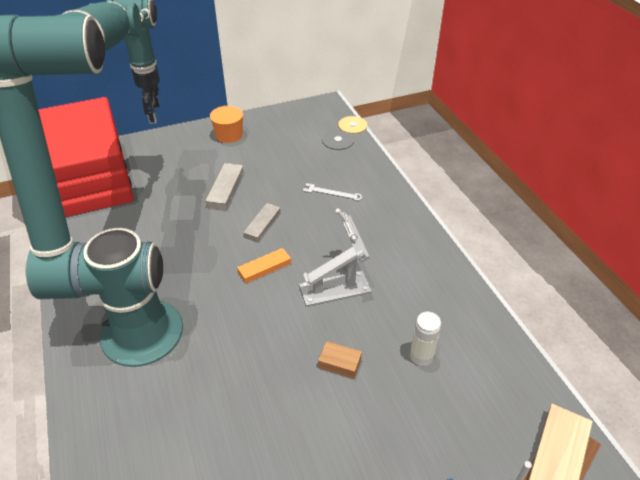

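Seen: the top picture has three stone-like blocks: a larger grey one (166,295), a smaller grey one (242,271) and an orange one (304,287). By the description I choose the smaller grey one at (242,271). The stand is at (355,225) with the barrel to its left, the can at (460,180), the offcut at (437,256) and the spanner at (222,183). The next step is close crops.

Run:
```python
from h import *
a=cv2.imread('pics/top0.png'); b=cv2.imread('pics/side0.png')
r=lambda i,x,y,w,h,k:cv2.resize(i[y:y+h,x:x+w],None,fx=k,fy=k,interpolation=cv2.INTER_CUBIC)
# top stone 210..274,240..300 ; stand 300..385,180..270
cv2.imwrite('pics/c1.png',np.hstack([r(a,205,240,65,60,6)[:360], r(a,302,204,66,60,6)]) )
cv2.imwrite('pics/c2.png',r(a,300,180,85,90,6))
cv2.imwrite('pics/c3.png',r(b,295,205,80,100,6))
```

```text
(no output)
```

View pics/c1.png

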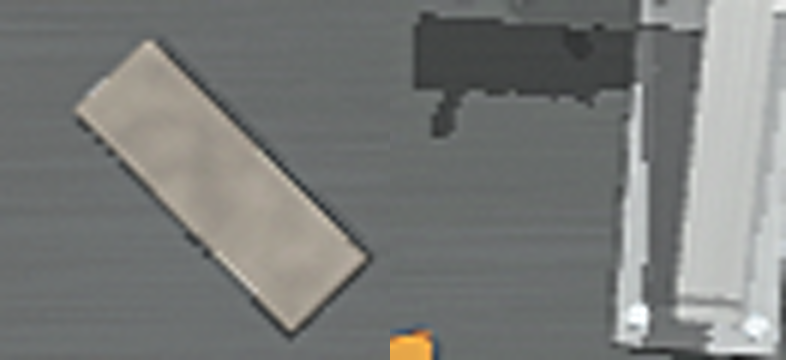

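View pics/c2.png

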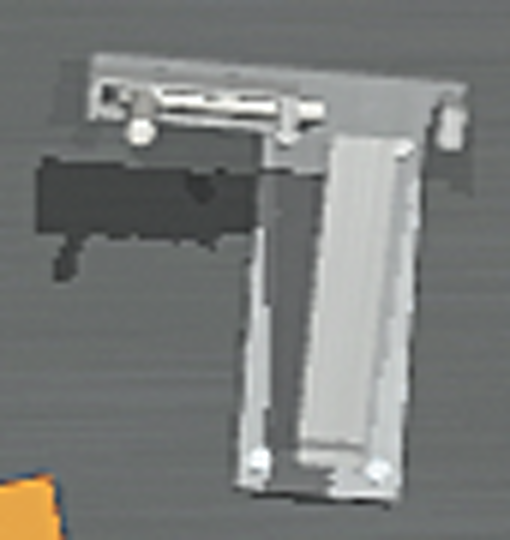

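View pics/c3.png

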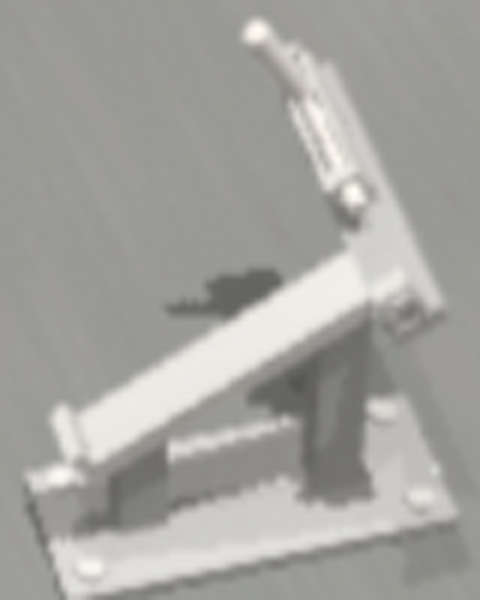

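Seen: c1 shows a plain grey block whose top-face corners are at (150,40), (372,257), (292,335) and (76,110) in the crop, so it has the stone's proportions. c2 and c3 show the stand, with the bolt drawn back and the handle tip at (140,131) in c2 and (255,33) in c3. Next I fit both poses.

```bash
cat > fit.py <<'E'
from h import *
from scipy.optimize import least_squares
t=load('top0'); s=load('side0')
o=lambda p,ox,oy:(np.array(p,float)+.5)/6-.5+[ox,oy]
# stone
P=o([(150,40),(372,257),(292,335),(76,110)],205,240)
X=np.array([ray(t,u,v,.025) for u,v in P]); print(X.round(4))
print('edges',[round(np.linalg.norm(X[i]-X[(i+1)%4]),4) for i in range(4)],'c',X.mean(0).round(4))
d=(X[1]-X[0]+X[2]-X[3]); print('stone yaw',np.degrees(np.arctan2(d[1],d[0])))
# bed
c30,s30=np.cos(np.pi/6),.5
def B(p):
    x,y,w=p[:3]; Rz=Ro.from_euler('z',w).as_matrix()
    return Rz@np.array([[c30,0,-s30],[0,1,0],[s30,0,c30]]), np.array([x,y,.07])
T=[((176,123,0),(90,54)),((176,-41,0),(467,85)),((0,15,0),(303,438)),((0,-15,0),(366,445)),((148,15,0),(331,135))]
S=[((176,-41,0),(440,308)),((0,-15,0),(100,462)),((0,15,0),(80,407)),((148,-15,0),(367,297)),((-8,15,10),(57,405))]
def res(p):
    Rb,ob=B(p); r=[]
    for c,L,off in((t,T,(300,180)),(s,S,(295,205))):
        M=np.array([a for a,_ in L])/1e3
        extra=np.array([[.162,.108-p[3],.066]]); q=o([b for _,b in L]+[(140,131) if c is t else (255,33)],*off)
        r.append(px(c,np.vstack([M,extra])@Rb.T+ob)-q)
    return np.vstack(r).ravel()
f=least_squares(res,[.55,0,0,.0],loss='soft_l1')
if __name__=='__main__':
    print(f.x,'yaw',np.degrees(f.x[2])); print(res(f.x).reshape(-1,2).round(1).tolist())
E
python3 fit.py
```

```text
[[0.4893 0.3148 0.025 ]
 [0.3841 0.2089 0.025 ]
 [0.3481 0.2466 0.025 ]
 [0.4563 0.3497 0.025 ]]
edges [np.float64(0.1493), np.float64(0.0521), np.float64(0.1494), np.float64(0.048)] c [0.4195 0.28   0.025 ]
stone yaw -135.61134352813932
[ 0.45872407 -0.04006429 -0.10208362  0.00877284] yaw -5.848960448504693
[[0.6, -0.3], [-0.2, -0.2], [-0.8, 0.1], [-0.5, -0.2], [0.2, -0.2], [0.2, 0.3], [0.6, -0.7], [-0.9, 0.1], [-0.4, 1.3], [0.7, -0.3], [-0.8, 1.4], [0.1, -0.4]]
```

```bash
cat > plan.py <<'E'
from h import *
import sys
# target x y z(m) yaw of tool z (deg) n rows
def plan(X,yaw,n):
    s=manip.state(); Rt=R(s['eef_rot']); p=s['eef_pos']
    cur=np.degrees(np.arctan2(Rt[1,2],Rt[0,2])); dy=(yaw-cur+90)%180-90; sp=-dy/n
    D=(np.array(X)-p)/n*1e3
    print('clk',round(s['clock'],2),'p',p.round(4),'yaw',round(cur,2),'F',s['force'].round(1),'gap',round(s['finger_gap'],4))
    for i in range(n):
        a=np.radians(cur+dy*i/n); z=np.array([np.cos(a),np.sin(a),0]); y=np.array([0,0,-1.]); x=np.cross(y,z)
        print([round(float(v),1) for v in (D@x,D@y,D@z,sp)])
if __name__=='__main__':
    a=[float(v) for v in sys.argv[1:]]; plan(a[:3],a[3],int(a[4]))
E
python3 plan.py .4195 .280 .12 134.4 10
```

```text
clk 0.1 p [0.192  0.6464 0.2074] yaw 73.45 F [-0.3  0.3 -0.1] gap 0.0852
[32.2, 8.7, -28.6, -6.1]
[29.0, 8.7, -31.9, -6.1]
[25.5, 8.7, -34.8, -6.1]
[21.6, 8.7, -37.3, -6.1]
[17.5, 8.7, -39.4, -6.1]
[13.3, 8.7, -41.0, -6.1]
[8.8, 8.7, -42.2, -6.1]
[4.3, 8.7, -42.9, -6.1]
[-0.3, 8.7, -43.1, -6.1]
[-4.9, 8.7, -42.9, -6.1]
```

jog_arm(
  moves=[
    [[32,9,-29,-6.1],[29,9,-32,-6.1],[25.5,9,-35,-6.1],[21.5,9,-37,-6.1],[17.5,9,-39,-6.1]],
  ],
  claw=1,
)

```text
clock: 0.72
eef_pos: [0.3058, 0.4624, 0.1628]
eef_rot: [-0.701, 0.702, 0.087, -0.087]
force: [1.3, -0.3, 0.1]
finger_gap: 0.0855
```

jog_arm(
  moves=[
    [[13,8,-41,-6.1],[9,8,-42,-6.1],[4,8,-43,-6.1],[0,8,-43,-6.1],[-5,8,-43,-6.1]],
  ],
)

```text
clock: 1.35
eef_pos: [0.4193, 0.2796, 0.123]
eef_rot: [-0.654, 0.654, 0.269, -0.269]
force: [0.0, 0.5, -0.6]
finger_gap: 0.0851
```

jog_arm(
  moves=[
    [[0,0,0,0],[0,0,0,0]],
  ],
)

```text
clock: 1.6
eef_pos: [0.4188, 0.2811, 0.1234]
eef_rot: [0.655, -0.655, -0.267, 0.267]
force: [-0.6, -0.2, -0.2]
finger_gap: 0.0853
```

```bash
python3 plan.py .4195 .280 .017 134.4 3; python3 -c "
from h import *
c=snap('wrist','w1')"
```

```text
clk 1.6 p [0.4188 0.2811 0.1234] yaw 134.35 F [-0.6 -0.2 -0.2] gap 0.0853
[-0.1, 35.5, -0.4, -0.0]
[-0.1, 35.5, -0.4, -0.0]
[-0.1, 35.5, -0.4, -0.0]
```

View pics/w1.png

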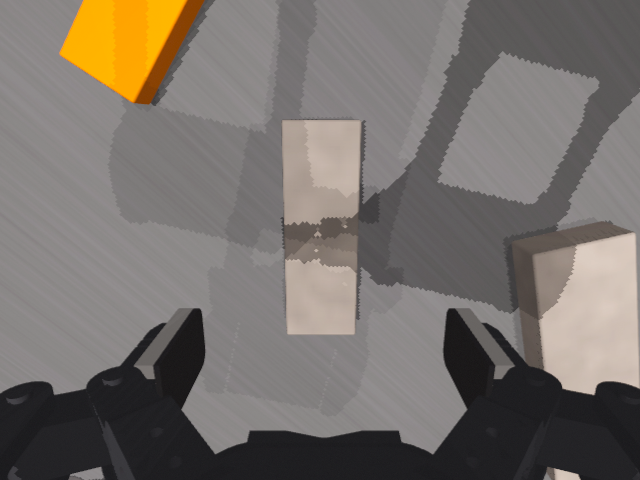

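Seen (view 6): the wrist picture shows the chosen stone upright at (322,228) between the open fingers, with the orange block and the larger grey block well clear. I check the fit and then go down.

```bash
python3 -c "
from h import *
c=load('w1'); X=np.array([ray(c,u,v,.025) for u,v in [(282,120),(362,120),(355,334),(287,334)]]); print(X.mean(0), [np.linalg.norm(X[i]-X[(i+1)%4]).round(4) for i in range(4)]); d=X[0]+X[1]-X[2]-X[3]; print(np.degrees(np.arctan2(d[1],d[0])))"
```

```text
[0.42034332 0.28143848 0.025     ] [np.float64(0.0495), np.float64(0.1478), np.float64(0.049), np.float64(0.1478)]
-136.0370881888583
```

jog_arm(
  moves=[
    [[0,36,-0.5,0],[0,36,0,0],[0,24,0,0],[0,10,0,0],[0,0,0,0]],
  ],
)

```text
clock: 2.28
eef_pos: [0.4188, 0.2812, 0.0174]
eef_rot: [-0.654, 0.654, 0.268, -0.268]
force: [0.4, -0.2, 0.4]
finger_gap: 0.0857
```

jog_arm(
  moves=[
    [[0,0,0,0],[0,0,0,0],[0,0,0,0],[0,0,0,0],[0,0,0,0]],
  ],
  claw=0,
  squeeze=25,
)

```text
clock: 2.9
eef_pos: [0.4194, 0.2805, 0.0177]
eef_rot: [0.655, -0.655, -0.267, 0.267]
force: [0.2, 0.0, -0.4]
finger_gap: -0.0003
```

jog_arm(
  moves=[
    [[0,0,0,0],[0,-5,0,0],[0,-10,0,0],[0,-15,0,0],[0,0,0,0]],
  ],
)

```text
clock: 3.52
eef_pos: [0.4211, 0.2816, 0.0498]
eef_rot: [0.655, -0.654, -0.269, 0.266]
force: [0.2, -0.2, 0.2]
finger_gap: 0.0
```

```bash
python3 -c "
from h import *
a=snap('wrist','w2')['color'];b=snap('side','s2')['color'];t=snap('top','t2')['color']
k=lambda i,x,y,w,h:cv2.resize(i[y:y+h,x:x+w],(400,300),interpolation=cv2.INTER_CUBIC)
cv2.imwrite('pics/m2.png',np.vstack([np.hstack([k(a,0,0,640,480),k(b,180,140,160,120)]),np.hstack([k(t,170,200,160,120),k(b,0,0,640,480)])])[:,:,::-1])
print(manip.state())"
```

```text
{'clock': 3.675, 'qpos': array([ 5.40295645e-01,  1.04280347e-01,  2.11454292e+00, -2.57862242e-05,
        9.22492476e-01, -1.80637909e+00]), 'dq': array([-0.00229165,  0.00919446,  0.00840138,  0.00037945, -0.0002823 ,
       -0.00092529]), 'joint_efforts': array([-2.61798159e-03, -3.69376588e+01, -3.10578775e+01, -2.08852744e-04,
       -3.09986249e-02,  2.06071797e-05]), 'eef_pos': array([0.41937859, 0.28058362, 0.04773597]), 'eef_rot': array([ 0.65456768, -0.65455233, -0.26758842,  0.26739268]), 'force': array([0.13142269, 0.10482149, 0.32885702]), 'wrist_torque': array([ 0.01627467, -0.03569975, -0.01058868]), 'finger_gap': -9.708436696129828e-05}
```

View pics/m2.png

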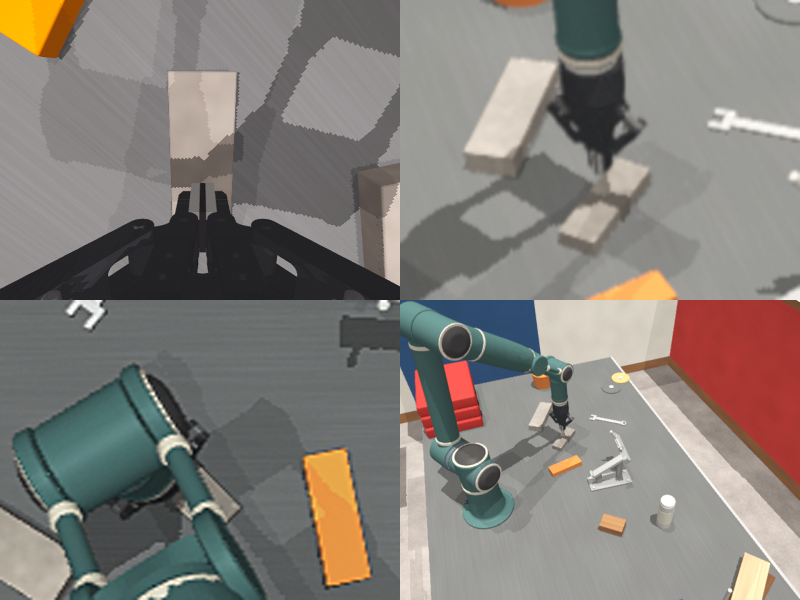

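```bash
python3 -c "
from h import *
c=load('s2'); 
for z in (.02,.034,.048,.06,.075): print(z,px(c,[.4194,.2806,z]).round(1))
c=load('w2'); 
for z in (.02,.034,.048,.06,.075): print(z,px(c,[.4194,.2806,z]).round(1))
print('stone ctr', px(load('s2'),[.42,.281,.025]), (-c['R'].T@c['t']))
i=load('s2')['color'][170:250,220:310]; cv2.imwrite('pics/c4.png',cv2.resize(i,None,fx=7,fy=7,interpolation=cv2.INTER_CUBIC)[:,:,::-1])
"
```

```text
0.02 [[261.9 220. ]]
0.034 [[261.6 216.8]]
0.048 [[261.3 213.5]]
0.06 [[261.  210.6]]
0.075 [[260.6 207. ]]
0.02 [[323.4 264.9]]
0.034 [[323.4 275.1]]
0.048 [[323.3 286.8]]
0.06 [[323.2 298.3]]
0.075 [[323.1 315.1]]
stone ctr [[261.91831613 218.74702443]] [0.36881606 0.2316862  0.21350589]
```

View pics/c4.png

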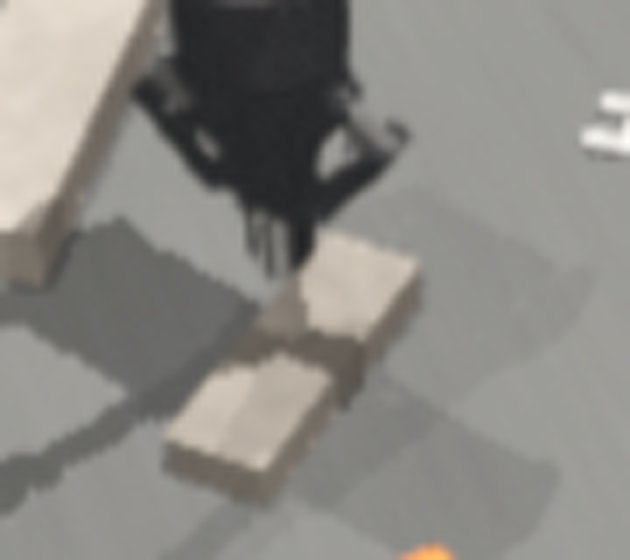

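Seen (views 7 and 8): the shut fingers are above the stone and never touched it. The tips are at about side px (260,209), which puts them at z≈0.06, roughly 30 mm higher than the TCP reading implies. I'll check this with a gentle touch on the stone's top.

jog_arm(
  moves=[
    [[0,15,0,0],[0,8,0,0],[0,2,0,0],[0,2,0,0],[0,2,0,0]],
  ],
)

```text
clock: 4.3
eef_pos: [0.4196, 0.2807, 0.0186]
eef_rot: [0.655, -0.655, -0.268, 0.267]
force: [0.4, 0.0, 0.2]
finger_gap: -0.0001
```

jog_arm(
  moves=[
    [[0,2,0,0],[0,2,0,0],[0,1,0,0],[0,0,0,0]],
  ],
)

```text
clock: 4.8
eef_pos: [0.4194, 0.2806, 0.0135]
eef_rot: [-0.655, 0.655, 0.267, -0.267]
force: [-0.5, 0.3, -0.3]
finger_gap: 0.0001
```

jog_arm(
  moves=[
    [[0,1,0,0],[0,1,0,0],[0,1,0,0],[0,0,0,0]],
  ],
)

```text
clock: 5.3
eef_pos: [0.4193, 0.2806, 0.0104]
eef_rot: [-0.655, 0.655, 0.267, -0.268]
force: [0.5, -0.6, -0.3]
finger_gap: -0.0
```

jog_arm(
  moves=[
    [[0,1,0,0],[0,1,0,0],[0,1,0,0],[0,0,0,0]],
  ],
)

```text
clock: 5.8
eef_pos: [0.4193, 0.2805, 0.0074]
eef_rot: [-0.655, 0.655, 0.267, -0.268]
force: [-0.3, 0.5, 0.3]
finger_gap: -0.0001
```

jog_arm(
  moves=[
    [[0,1,0,0],[0,1,0,0],[0,0,0,0]],
  ],
)

```text
clock: 6.18
eef_pos: [0.4193, 0.2806, 0.0054]
eef_rot: [-0.655, 0.655, 0.267, -0.268]
force: [-0.7, 0.3, 0.3]
finger_gap: -0.0001
```

jog_arm(
  moves=[
    [[0,1,0,0],[0,1,0,0],[0,0,0,0]],
  ],
)

```text
clock: 6.55
eef_pos: [0.4193, 0.2806, 0.0035]
eef_rot: [-0.655, 0.655, 0.267, -0.268]
force: [-0.9, -0.2, 0.6]
finger_gap: -0.0002
```

jog_arm(
  moves=[
    [[0,1,0,0],[0,1,0,0],[0,0,0,0]],
  ],
)

```text
clock: 6.92
eef_pos: [0.4195, 0.2806, 0.0023]
eef_rot: [-0.655, 0.655, 0.267, -0.268]
force: [-1.8, -1.3, 6.8]
finger_gap: -0.0001
```

jog_arm(
  moves=[
    [[0,1,0,0],[0,1,0,0],[0,0,0,0]],
  ],
)

```text
clock: 7.3
eef_pos: [0.4195, 0.2807, 0.0023]
eef_rot: [-0.654, 0.655, 0.267, -0.268]
force: [-7.8, -4.7, 21.9]
finger_gap: -0.0002
```

```bash
python3 -c "
from h import *
i=snap('side','s3')['color'][170:250,220:310]; j=snap('wrist','w3')['color'][180:340,220:430]
cv2.imwrite('pics/c5.png',np.hstack([cv2.resize(i,(400,356),interpolation=cv2.INTER_CUBIC),cv2.resize(j,(400,356))])[:,:,::-1]);print(manip.state()['eef_pos'],manip.state()['force'])
"
```

```text
[0.41950385 0.28064433 0.00226009] [-7.82497028 -4.65329567 21.87519449]
```

View pics/c5.png

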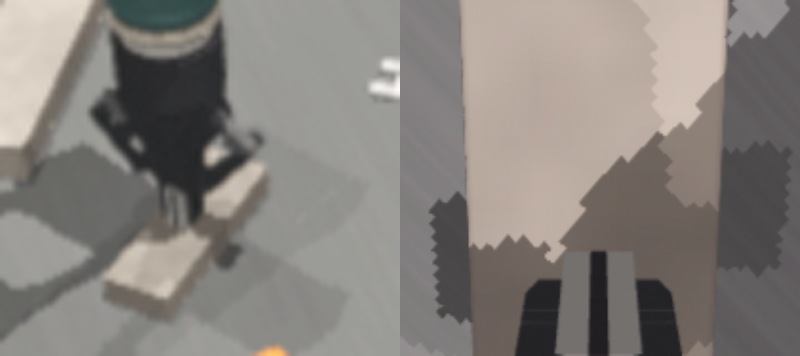

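Seen (view 9): the shut tips rest on the stone's top near its centre, with contact at a TCP z reading of 0.0023. The fingertips are therefore really 22.7 mm above the reading instead of 14 mm below it, so heights read about 37 mm low. I'll use the touch reference from here: shut tip z = reading + 0.0227.

jog_arm(
  moves=[
    [[0,-10,0,0],[0,-20,0,0],[0,0,0,0],[0,0,0,0],[0,0,0,0]],
  ],
  claw=1,
)

```text
clock: 8.02
eef_pos: [0.4187, 0.2802, 0.0286]
eef_rot: [-0.654, 0.655, 0.267, -0.268]
force: [-0.1, -0.5, 0.2]
finger_gap: 0.086
```

jog_arm(
  moves=[
    [[0,15,0,0],[0,15,0,0],[0,10,0,0],[0,5,0,0],[0,3,0,0]],
  ],
)

```text
clock: 8.65
eef_pos: [0.4193, 0.2805, -0.0189]
eef_rot: [-0.655, 0.655, 0.267, -0.268]
force: [0.1, 0.6, 0.1]
finger_gap: 0.0854
```

jog_arm(
  moves=[
    [[0,2,0,0],[0,0,0,0]],
  ],
)

```text
clock: 8.9
eef_pos: [0.4196, 0.2807, -0.0202]
eef_rot: [0.655, -0.655, -0.268, 0.267]
force: [0.0, 0.2, -0.2]
finger_gap: 0.085
```

jog_arm(
  moves=[
    [[0,0,0,0],[0,0,0,0],[0,0,0,0],[0,0,0,0]],
  ],
  claw=0,
  squeeze=30,
)

```text
clock: 9.4
eef_pos: [0.4199, 0.2807, -0.0199]
eef_rot: [-0.655, 0.655, 0.268, -0.267]
force: [0.2, -1.7, 4.1]
finger_gap: 0.0492
```

jog_arm(
  moves=[
    [[0,-3,0,0],[0,-12,0,0],[0,-20,0,0],[0,-10,0,0],[0,0,0,0]],
  ],
)

```text
clock: 10.02
eef_pos: [0.4201, 0.2811, 0.0256]
eef_rot: [0.655, -0.654, -0.268, 0.267]
force: [-0.0, -0.8, -3.9]
finger_gap: 0.0493
```

```bash
python3 -c "
from h import *
i=snap('side','s4')['color'][150:250,200:320]; j=snap('wrist','w4')['color']
cv2.imwrite('pics/c6.png',np.hstack([cv2.resize(i,(400,333),interpolation=cv2.INTER_CUBIC),cv2.resize(j,(400,333))])[:,:,::-1]);print(manip.state())
"
```

```text
{'clock': 10.125, 'qpos': array([ 5.40343851e-01,  1.37723072e-01,  2.12949958e+00,  8.19315548e-06,
        8.74963762e-01, -1.80635206e+00]), 'dq': array([-7.49854888e-04,  1.08226699e-02,  8.02560190e-03, -9.67763956e-05,
        1.55155268e-03, -8.59999456e-04]), 'joint_efforts': array([ 9.12828655e-04, -3.97550333e+01, -3.17104983e+01,  2.10236401e-03,
       -5.70597081e-02,  2.30606327e-05]), 'eef_pos': array([0.41898069, 0.28038485, 0.02427189]), 'eef_rot': array([-0.65453026,  0.6545896 ,  0.26728282, -0.26769848]), 'force': array([-0.81952337,  0.03258754, -4.65440648]), 'wrist_torque': array([-0.05781202, -0.01147902,  0.03490242]), 'finger_gap': 0.04965811356642539}
```

jog_arm(
  moves=[
    [[0,-25,0,0],[0,-45,0,0],[0,-50,0,0],[0,-45,0,0],[0,-25,0,0]],
  ],
  squeeze=60,
)

```text
clock: 10.75
eef_pos: [0.42, 0.281, 0.2166]
eef_rot: [0.655, -0.654, -0.268, 0.267]
force: [0.7, -0.2, -3.9]
finger_gap: 0.0488
```

```bash
python3 plan.py .503 -.0446 .215 84.15 10
```

```text
clk 10.75 p [0.42   0.281  0.2166] yaw 134.46 F [ 0.7 -0.2 -3.9] gap 0.0488
[-16.9, 0.2, -29.1, 5.0]
[-14.3, 0.2, -30.4, 5.0]
[-11.5, 0.2, -31.6, 5.0]
[-8.7, 0.2, -32.4, 5.0]
[-5.9, 0.2, -33.1, 5.0]
[-2.9, 0.2, -33.5, 5.0]
[0.0, 0.2, -33.6, 5.0]
[3.0, 0.2, -33.5, 5.0]
[5.9, 0.2, -33.1, 5.0]
[8.8, 0.2, -32.4, 5.0]
```

jog_arm(
  moves=[
    [[-17,0,-29,5],[-14.3,0,-30.5,5],[-11.5,0,-31.5,5],[-8.7,0,-32.5,5],[-6,0,-33,5]],
  ],
)

```text
clock: 11.38
eef_pos: [0.4602, 0.1166, 0.2132]
eef_rot: [-0.697, 0.697, 0.118, -0.119]
force: [0.7, -0.3, -3.9]
finger_gap: 0.0486
```

jog_arm(
  moves=[
    [[-3,0,-33.5,5],[0,0,-33.5,5],[3,0,-33.5,5],[6,0,-33,5],[9,0,-32.5,5]],
  ],
)

```text
clock: 12.0
eef_pos: [0.5025, -0.0458, 0.2132]
eef_rot: [0.706, -0.706, 0.036, -0.034]
force: [0.2, 0.4, -3.9]
finger_gap: 0.0487
```

jog_arm(
  moves=[
    [[0,0,0,0],[0,0,0,0]],
  ],
)

```text
clock: 12.25
eef_pos: [0.5024, -0.0445, 0.2135]
eef_rot: [0.707, -0.706, 0.035, -0.033]
force: [0.2, 0.7, -3.2]
finger_gap: 0.0487
```

```bash
python3 plan.py .503 -.0446 .1325 84.15 3; python3 -c "
from h import *
from fit import *
w=snap('wrist','w5');i=snap('side','s5')['color'];t=snap('top','t5')['color']
Rb,ob=B(f.x); V=w['color'].copy()
for q in [(148,15,0),(0,15,0),(148,-15,0),(0,-15,0),(176,-41,0),(176,123,0),(148,-41,0),(162,108-1e3*f.x[3],66)]:
    u=px(w,Rb@(np.array(q)/1e3)+ob)[0]; print(q,u.round(0)); cv2.circle(V,tuple(int(a) for a in u),4,(255,0,0),1)
cv2.imwrite('pics/c7.png',np.hstack([cv2.resize(V,(480,360)),cv2.resize(i[150:330,260:420],(320,360),interpolation=cv2.INTER_CUBIC)])[:,:,::-1])"
```

```text
clk 12.25 p [ 0.5024 -0.0445  0.2135] yaw 84.45 F [ 0.2  0.7 -3.2] gap 0.0487
[0.2, 27.0, -0.0, 0.1]
[0.2, 27.0, -0.0, 0.1]
[0.2, 27.0, -0.0, 0.1]
[[0.4893 0.3148 0.025 ]
 [0.3841 0.2089 0.025 ]
 [0.3481 0.2466 0.025 ]
 [0.4563 0.3497 0.025 ]]
edges [np.float64(0.1493), np.float64(0.0521), np.float64(0.1494), np.float64(0.048)] c [0.4195 0.28   0.025 ]
stone yaw -135.61134352813932
(148, 15, 0) [346. 369.]
(0, 15, 0) [344. 161.]
(148, -15, 0) [300. 369.]
(0, -15, 0) [304. 161.]
(176, -41, 0) [259. 415.]
(176, 123, 0) [514. 416.]
(148, -41, 0) [260. 369.]
(162, np.float64(99.22716105691933), 66) [524. 409.]
```

View pics/c7.png

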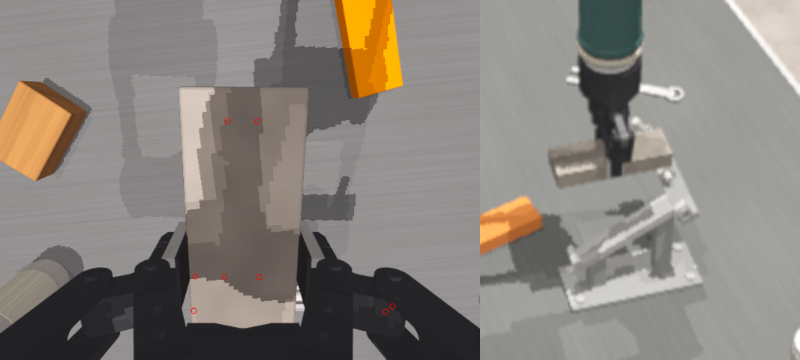

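Seen (view 10): the stone is held level and square in the pads. The bed below it is hidden, but its projected corners lie centred under the stone. I now lower it to just above first contact.

jog_arm(
  moves=[
    [[0,20,0,0.3],[0,30,0,0],[0,22,0,0],[0,8,0,0],[0,0,0,0]],
  ],
  squeeze=20,
)

```text
clock: 13.02
eef_pos: [0.503, -0.0443, 0.1344]
eef_rot: [0.706, -0.706, 0.036, -0.035]
force: [0.2, 0.5, -3.8]
finger_gap: 0.0486
```

```bash
cat > st.py <<'E'
from h import *
s=manip.state();Rt=R(s['eef_rot']);b=np.array([.4587,-.0401,.07]);w=-.1021
Rb=Ro.from_euler('z',w).as_matrix()@np.array([[.866,0,-.5],[0,1,0],[.5,0,.866]])
print('clk',s['clock'],'centre in bed',(Rb.T@(s['eef_pos']+[0,0,.0325]-b)*1e3).round(1),'yaw',np.degrees(np.arctan2(Rt[1,2],Rt[0,2])).round(2),'F bed',(Rb.T@(s['force'])).round(1),'F',s['force'].round(1),'M',s['wrist_torque'].round(2),'gap',s['finger_gap'].round(4)); print(Rt.round(3).tolist())
E
python3 st.py
```

```text
Traceback (most recent call last):
  File "st.py", line 4, in <module>
    print('clk',s['clock'],'centre in bed',(Rb.T@(s['eef_pos']+[0,0,.0325]-b)*1e3).round(1),'yaw',np.degrees(np.arctan2(Rt[1,2],Rt[0,2])).round(2),'F bed',(Rb.T@(s['force'])).round(1),'F',s['force'].round(1),'M',s['wrist_torque'].round(2),'gap',s['finger_gap'].round(4)); print(Rt.round(3).tolist())
                                                                                                                                                                                                                                                     ^^^^^^^^^^^^^^^^^^^^^
AttributeError: 'float' object has no attribute 'round'
```

```bash
sed -i "s/s\['finger_gap'\].round(4)/round(s['finger_gap'],4)/" st.py; python3 st.py
```

```text
clk 13.025 centre in bed [87.   0.3 61.7] yaw 84.2 F bed [-1.8  0.5 -3.3] F [ 0.2  0.5 -3.8] M [-0.08 -0.05 -0.01] gap 0.0486
[[0.995, -0.001, 0.101], [-0.101, 0.0, 0.995], [-0.001, -1.0, 0.0]]
```

jog_arm(
  moves=[
    [[1.1,3,0,0],[1.1,3,0,0],[1.1,3,0,0],[1.1,3,0,0],[1.1,3,0,0]],
  ],
)

```text
clock: 13.65
eef_pos: [0.5077, -0.0454, 0.1201]
eef_rot: [0.706, -0.706, 0.037, -0.035]
force: [-10.3, 0.7, 8.1]
finger_gap: 0.0489
```

```bash
python3 st.py
```

```text
clk 13.65 centre in bed [84.  -0.3 46.9] yaw 84.15 F bed [-4.9 -0.4 12.2] F [-10.3   0.7   8.1] M [-0.03  0.9   0.01] gap 0.0489
[[0.995, -0.003, 0.102], [-0.102, 0.0, 0.995], [-0.003, -1.0, -0.0]]
```

jog_arm(
  moves=[
    [[1.1,3,0,0],[1.1,3,0,0]],
  ],
)

```text
clock: 13.9
eef_pos: [0.5064, -0.0453, 0.1134]
eef_rot: [0.706, -0.706, 0.039, -0.033]
force: [-16.8, 0.4, 7.7]
finger_gap: 0.049
```

```bash
python3 st.py
```

```text
clk 13.9 centre in bed [79.5 -0.4 41.7] yaw 84.16 F bed [-10.7  -1.3  15. ] F [-16.8   0.4   7.7] M [-0.06  2.02 -0.08] gap 0.049
[[0.995, -0.01, 0.102], [-0.102, 0.001, 0.995], [-0.01, -1.0, -0.0]]
```

jog_arm(
  moves=[
    [[1.1,3,0,0],[1.1,3,0,0],[1.1,3,0,0]],
  ],
)

```text
clock: 14.28
eef_pos: [0.5073, -0.0453, 0.1029]
eef_rot: [0.706, -0.706, 0.041, -0.031]
force: [-16.2, 0.7, 6.2]
finger_gap: 0.0489
```

```bash
python3 st.py
```

```text
clk 14.275 centre in bed [75.  -0.2 32.2] yaw 84.16 F bed [-10.9  -1.   13.5] F [-16.2   0.7   6.2] M [0.14 1.89 0.  ] gap 0.0489
[[0.995, -0.014, 0.102], [-0.102, 0.001, 0.995], [-0.014, -1.0, 0.0]]
```

jog_arm(
  moves=[
    [[2.5,3,0,0],[2.5,3,0,0],[2.5,3,0,0]],
  ],
)

```text
clock: 14.65
eef_pos: [0.5158, -0.0459, 0.0939]
eef_rot: [0.706, -0.706, 0.04, -0.032]
force: [-14.8, 1.0, 4.8]
finger_gap: 0.0486
```

```bash
python3 st.py
```

```text
clk 14.65 centre in bed [77.9  0.  20.2] yaw 84.16 F bed [-10.5  -0.5  11.6] F [-14.8   1.    4.8] M [ 0.11  1.64 -0.05] gap 0.0486
[[0.995, -0.012, 0.102], [-0.102, 0.001, 0.995], [-0.012, -1.0, 0.0]]
```

jog_arm(
  moves=[
    [[1.3,2.3,0,0],[1.3,2.3,0,0],[0,0,0,0]],
  ],
)

```text
clock: 15.02
eef_pos: [0.5196, -0.0464, 0.0895]
eef_rot: [0.706, -0.706, 0.039, -0.033]
force: [-11.2, 0.6, 0.6]
finger_gap: 0.0486
```

```bash
python3 st.py
```

```text
clk 15.025 centre in bed [79.  -0.  14.4] yaw 84.16 F bed [-9.4 -0.5  6.1] F [-11.2   0.6   0.6] M [0.13 1.26 0.05] gap 0.0486
[[0.995, -0.01, 0.102], [-0.102, 0.001, 0.995], [-0.01, -1.0, 0.0]]
```

jog_arm(
  moves=[
    [[0,1.5,0,0],[0,1.5,0,0],[0,0,0,0]],
  ],
)

```text
clock: 15.4
eef_pos: [0.5203, -0.0465, 0.0875]
eef_rot: [0.706, -0.706, 0.039, -0.033]
force: [-13.1, 0.7, 5.8]
finger_gap: 0.0486
```

```bash
python3 st.py; python3 -c "
from h import *
snap('side','s6');snap('wrist','w6');snap('top','t6')
a=load('s6')['color'][200:310,280:390]; cv2.imwrite('pics/c8.png',cv2.resize(a,(600,600),interpolation=cv2.INTER_CUBIC)[:,:,::-1])"
```

```text
clk 15.4 centre in bed [78.6 -0.1 12.3] yaw 84.17 F bed [-8.5 -0.7 11.6] F [-13.1   0.7   5.8] M [0.18 1.18 0.12] gap 0.0486
[[0.995, -0.008, 0.102], [-0.102, 0.001, 0.995], [-0.008, -1.0, 0.0]]
```

jog_arm(
  moves=[
    [[-0.9,0.5,0,0],[-0.9,0.5,0,0],[-0.9,0.5,0,0],[-0.9,0.5,0,0],[-0.9,0.5,0,0]],
  ],
)

```text
clock: 16.18
eef_pos: [0.5206, -0.0465, 0.0874]
eef_rot: [-0.706, 0.706, -0.035, 0.037]
force: [-4.8, 0.8, 7.8]
finger_gap: 0.0487
```

```bash
python3 st.py
```

```text
clk 16.175 centre in bed [78.8 -0.1 12.1] yaw 84.17 F bed [-0.3  0.3  9.2] F [-4.8  0.8  7.8] M [0.17 0.25 0.15] gap 0.0487
[[0.995, 0.002, 0.102], [-0.102, -0.0, 0.995], [0.002, -1.0, 0.0]]
```

jog_arm(
  moves=[
    [[-0.9,0.5,0,0],[-0.9,0.5,0,0],[-0.9,0.5,0,0],[-0.9,0.5,0,0],[-0.9,0.5,0,0]],
  ],
)

```text
clock: 16.8
eef_pos: [0.5194, -0.0465, 0.0866]
eef_rot: [-0.706, 0.706, -0.033, 0.039]
force: [1.2, 0.4, 7.6]
finger_gap: 0.0486
```

```bash
python3 st.py
```

```text
clk 16.8 centre in bed [77.4 -0.2 12. ] yaw 84.14 F bed [4.8 0.5 6. ] F [1.2 0.4 7.6] M [ 0.15 -0.15 -0.03] gap 0.0486
[[0.995, 0.008, 0.102], [-0.102, -0.001, 0.995], [0.008, -1.0, 0.0]]
```

Sliding now. I keep going down toward the lip.

jog_arm(
  moves=[
    [[-0.9,0.5,0,0],[-0.9,0.5,0,0],[-0.9,0.5,0,0]],
  ],
)

```text
clock: 17.18
eef_pos: [0.5166, -0.0463, 0.085]
eef_rot: [-0.706, 0.706, -0.033, 0.039]
force: [0.1, -1.3, 8.4]
finger_gap: 0.0487
```

```bash
python3 st.py
```

```text
clk 17.175 centre in bed [74.2 -0.2 12. ] yaw 84.14 F bed [ 4.4 -1.3  7.1] F [ 0.1 -1.3  8.4] M [ 0.13 -0.07  0.02] gap 0.0487
[[0.995, 0.008, 0.102], [-0.102, -0.001, 0.995], [0.008, -1.0, -0.0]]
```

jog_arm(
  moves=[
    [[-0.9,0.5,0,0],[-0.9,0.5,0,0],[-0.9,0.5,0,0]],
  ],
)

```text
clock: 17.55
eef_pos: [0.5149, -0.0461, 0.084]
eef_rot: [-0.706, 0.706, -0.033, 0.04]
force: [3.0, 0.8, 9.3]
finger_gap: 0.0487
```

```bash
python3 st.py
```

```text
clk 17.55 centre in bed [72.2 -0.3 12. ] yaw 84.14 F bed [7.2 1.1 6.6] F [3.  0.8 9.3] M [ 0.15 -0.43  0.06] gap 0.0487
[[0.995, 0.01, 0.102], [-0.102, -0.001, 0.995], [0.01, -1.0, -0.0]]
```

jog_arm(
  moves=[
    [[-0.9,0.5,0,0],[-0.9,0.5,0,0],[-0.9,0.5,0,0],[0,0,0,0]],
  ],
)

```text
clock: 18.05
eef_pos: [0.5151, -0.0461, 0.084]
eef_rot: [-0.706, 0.706, -0.031, 0.042]
force: [6.6, 0.1, 10.0]
finger_gap: 0.0488
```

```bash
python3 st.py; python3 -c "
from h import *
a=snap('side','s7')['color'][200:310,285:375]; b=snap('top','t7')['color'][180:275,300:390]
cv2.imwrite('pics/c8.png',np.hstack([cv2.resize(a,(440,540),interpolation=cv2.INTER_CUBIC),cv2.resize(b,(360,380))[:0].reshape(0,360,3) if 0 else cv2.copyMakeBorder(cv2.resize(b,(360,380),interpolation=cv2.INTER_CUBIC),0,160,0,0,0)])[:,:,::-1])"
```

```text
clk 18.05 centre in bed [72.4 -0.3 11.9] yaw 84.14 F bed [10.7  0.7  5.4] F [ 6.6  0.1 10. ] M [ 0.11 -0.75  0.01] gap 0.0488
[[0.995, 0.016, 0.102], [-0.102, -0.002, 0.995], [0.016, -1.0, -0.0]]
```

View pics/c8.png

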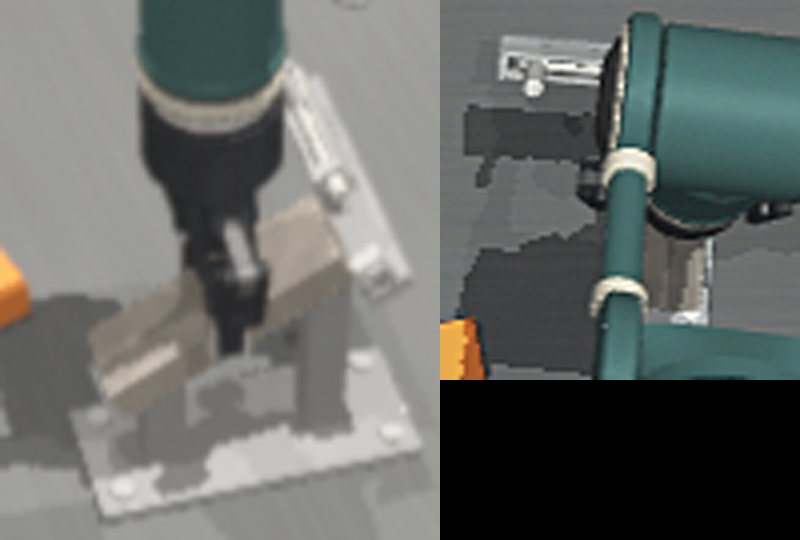

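Seen (view 11): the stone lies along the slope with its lower end at crop (90..125,330..412) and its upper end short of the drawn rod. The TCP stalled while the downhill force rose, so the stone is on the lip. I check this against the model projection.

```bash
python3 -c "
from h import *
import fit
Rb,ob=fit.B(fit.f.x); c=load('s7')
for q in [(0,25,25),(0,-25,25),(0,-25,0),(150,25,25),(150,-25,25),(150,-25,0)]:
    print(q,((px(c,Rb@(np.array(q)/1e3)+ob)[0]-[285,200]+.5)*4.9-.5).round(0))" | tail -6
```

```text
(0, 25, 25) [ 86. 329.]
(0, -25, 25) [108. 394.]
(0, -25, 0) [131. 415.]
(150, 25, 25) [313. 190.]
(150, -25, 25) [340. 253.]
(150, -25, 0) [361. 276.]
```

jog_arm(
  moves=[
    [[0.9,-0.5,0,0],[0.9,-0.5,0,0],[0.5,-0.3,0,0],[0,0,0,0]],
  ],
)

```text
clock: 18.65
eef_pos: [0.5149, -0.0461, 0.084]
eef_rot: [-0.706, 0.706, -0.032, 0.04]
force: [3.2, -0.4, 9.0]
finger_gap: 0.0484
```

```bash
python3 st.py
```

```text
clk 18.65 centre in bed [72.2 -0.2 12. ] yaw 84.15 F bed [ 7.3 -0.1  6.2] F [ 3.2 -0.4  9. ] M [ 0.07 -0.44  0.01] gap 0.0484
[[0.995, 0.011, 0.102], [-0.102, -0.001, 0.995], [0.011, -1.0, -0.0]]
```

jog_arm(
  moves=[
    [[0,0,0,0],[0,0,0,0],[0,0,0,0],[0,0,0,0],[0,0,0,0]],
  ],
  claw=1,
)

```text
clock: 19.27
eef_pos: [0.5092, -0.0454, 0.0795]
eef_rot: [0.706, -0.706, 0.036, -0.036]
force: [-0.1, 0.4, 0.2]
finger_gap: 0.0855
```

jog_arm(
  moves=[
    [[0,-10,0,0],[0,-30,0,0],[0,-45,0,0],[0,-50,0,0],[0,-25,0,0]],
  ],
)

```text
clock: 19.9
eef_pos: [0.5111, -0.0457, 0.2443]
eef_rot: [-0.706, 0.706, -0.034, 0.038]
force: [0.3, -0.1, 0.4]
finger_gap: 0.0852
```

```bash
python3 st.py; python3 -c "
from h import *
import fit
snap('side','s8');snap('top','t8');w=snap('wrist','w8')
Rb,ob=fit.B(fit.f.x); y=.108-fit.f.x[3]
print('handle',Rb@[.162,y,.05]+ob)
cv2.imwrite('pics/c9.png',w['color'][:,:,::-1])
for q in [(0,25,25),(0,-25,25),(150,25,25),(150,-25,25),(162,y*1e3,66),(0,15,10),(0,-15,10)]: print(q,px(w,Rb@(np.array(q)/1e3)+ob)[0].round(0))"
```

```text
clk 19.9 centre in bed [149.   -0.2 152.7] yaw 84.15 F bed [ 0.5 -0.1  0.2] F [ 0.3 -0.1  0.4] M [ 0.02 -0.   -0.06] gap 0.0852
[[0.995, 0.006, 0.102], [-0.102, -0.001, 0.995], [0.006, -1.0, -0.0]]
[[0.4893 0.3148 0.025 ]
 [0.3841 0.2089 0.025 ]
 [0.3481 0.2466 0.025 ]
 [0.4563 0.3497 0.025 ]]
edges [np.float64(0.1493), np.float64(0.0521), np.float64(0.1494), np.float64(0.048)] c [0.4195 0.28   0.025 ]
stone yaw -135.61134352813932
handle [0.58353184 0.04689688 0.19430127]
(0, 25, 25) [357. 128.]
(0, -25, 25) [291. 128.]
(150, 25, 25) [361. 333.]
(150, -25, 25) [286. 333.]
(162, np.float64(99.22716105691934), 66) [501. 354.]
(0, 15, 10) [343. 137.]
(0, -15, 10) [305. 137.]
```

```bash
python3 -c "
from h import *
a=load('s8')['color'][200:300,290:380]; w=load('w8')['color'][90:400,230:540]
cv2.imwrite('pics/c10.png',np.hstack([cv2.resize(w,(440,440),interpolation=cv2.INTER_CUBIC),cv2.resize(a,(360,440),interpolation=cv2.INTER_CUBIC)])[:,:,::-1])"
```

```text
(no output)
```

View pics/c10.png

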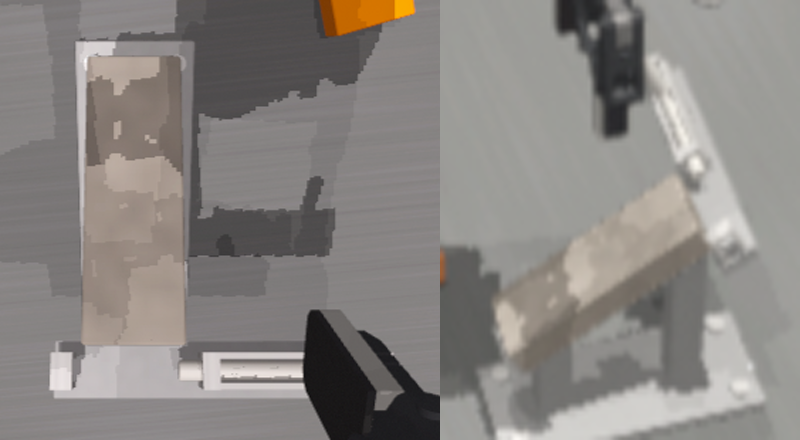

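Seen (view 12): in the wrist crop the stone's lower end is at (87..182,56) and its upper end at (82..186,346). The model of a fully home, centred stone agrees within about 1.5 px (1 mm). The rod tip at (180,370) is clear behind it. The stone is home and released, so the bolt comes next.

```bash
python3 plan.py .585 .0469 .2443 84.15 4; python3 plan.py .585 .0469 .1575 84.15 4|tail -1
```

```text
clk 20.05 p [ 0.5108 -0.0457  0.2422] yaw 84.15 F [ 0.2 -0.1 -0.2] gap 0.0854
[16.1, -0.5, 24.9, 0.0]
[16.1, -0.5, 24.9, 0.0]
[16.1, -0.5, 24.9, 0.0]
[16.1, -0.5, 24.9, 0.0]
[16.1, 21.2, 24.9, 0.0]
```

jog_arm(
  moves=[
    [[16,0,25,0],[16,0,25,0],[16,0,25,0],[16,0,24.5,0],[0,0,0,0]],
  ],
)

```text
clock: 20.68
eef_pos: [0.5828, 0.0482, 0.2373]
eef_rot: [-0.706, 0.706, -0.037, 0.034]
force: [-0.1, -0.4, 0.8]
finger_gap: 0.0853
```

```bash
python3 plan.py .585 .0469 .1575 84.15 4; python3 -c "
from h import *
import fit
w=snap('wrist','w9'); Rb,ob=fit.B(fit.f.x)
print(px(w,Rb@[.162,.0992,.066]+ob))
g=w['color'].astype(int); print(w['color'].shape)
" | tail -2
```

```text
clk 20.68 p [0.5828 0.0482 0.2373] yaw 84.27 F [-0.1 -0.4  0.8] gap 0.0853
[0.6, 19.9, -0.3, 0.0]
[0.6, 19.9, -0.3, 0.0]
[0.6, 19.9, -0.3, 0.0]
[0.6, 19.9, -0.3, 0.0]
[[320.71232247 256.89751101]]
(480, 640, 3)
```

jog_arm(
  moves=[
    [[0.5,25,0,0],[0.5,25,-0.5,0],[0.5,20,0,0],[0.5,10,-0.5,0],[0,0,0,0]],
  ],
)

```text
clock: 21.35
eef_pos: [0.5845, 0.0454, 0.1589]
eef_rot: [-0.706, 0.706, -0.037, 0.036]
force: [0.2, -0.3, 0.2]
finger_gap: 0.0854
```

jog_arm(
  moves=[
    [[0,0,0,0],[0,0,0,0],[0,0,0,0],[0,0,0,0],[0,0,0,0]],
  ],
  claw=0,
  squeeze=20,
)

```text
clock: 21.98
eef_pos: [0.5854, 0.046, 0.1602]
eef_rot: [0.706, -0.706, 0.036, -0.036]
force: [-0.4, 0.8, 1.8]
finger_gap: 0.0113
```

```bash
python3 st.py
```

```text
clk 21.975 centre in bed [163.   98.5  47.6] yaw 84.16 F bed [0.4 0.8 1.8] F [-0.4  0.8  1.8] M [ 0.11  0.1  -0.04] gap 0.0113
[[0.995, 0.001, 0.102], [-0.102, 0.0, 0.995], [0.001, -1.0, 0.0]]
```

jog_arm(
  moves=[
    [[0,0,-3,0],[0,0,-8,0],[0,0,-10,0],[0,0,-10,0],[0,0,-8,0]],
  ],
)

```text
clock: 22.6
eef_pos: [0.5814, 0.0061, 0.1602]
eef_rot: [-0.706, 0.706, -0.036, 0.036]
force: [0.2, 2.8, 5.4]
finger_gap: 0.0109
```

```bash
python3 st.py
```

```text
clk 22.6 centre in bed [163.   58.4  47.6] yaw 84.12 F bed [2.6 2.8 4.7] F [0.2 2.8 5.4] M [0.44 0.06 0.05] gap 0.0109
[[0.995, 0.001, 0.102], [-0.102, -0.0, 0.995], [0.001, -1.0, -0.0]]
```

jog_arm(
  moves=[
    [[0,0,-6,0],[0,0,-5,0],[0,0,-4,0],[0,0,-2,0],[0,0,0,0]],
  ],
)

```text
clock: 23.22
eef_pos: [0.5797, -0.0107, 0.1602]
eef_rot: [-0.706, 0.706, -0.036, 0.036]
force: [-0.7, 1.9, 5.0]
finger_gap: 0.0111
```

```bash
python3 st.py
```

```text
clk 23.225 centre in bed [162.9  41.5  47.6] yaw 84.13 F bed [1.8 1.8 4.8] F [-0.7  1.9  5. ] M [ 0.33  0.09 -0.05] gap 0.0111
[[0.995, 0.001, 0.102], [-0.102, -0.001, 0.995], [0.001, -1.0, -0.001]]
```

Near the stop. I push in small steps until it stalls.

jog_arm(
  moves=[
    [[0,0,-1,0],[0,0,-1,0],[0,0,-1,0],[0,0,0,0]],
  ],
)

```text
clock: 23.72
eef_pos: [0.5795, -0.0118, 0.1602]
eef_rot: [0.707, -0.705, 0.036, -0.037]
force: [-0.2, 6.9, 4.0]
finger_gap: 0.0109
```

```bash
python3 st.py
```

```text
clk 23.725 centre in bed [163.   40.5  47.6] yaw 84.12 F bed [1.2 6.8 3.9] F [-0.2  6.9  4. ] M [ 1.13 -0.02 -0.01] gap 0.0109
[[0.995, 0.001, 0.102], [-0.102, 0.003, 0.995], [0.001, -1.0, 0.003]]
```

jog_arm(
  moves=[
    [[0,0,-1,0],[0,0,-1,0],[0,0,0,0]],
  ],
)

```text
clock: 24.1
eef_pos: [0.5795, -0.0118, 0.1602]
eef_rot: [0.708, -0.704, 0.036, -0.037]
force: [1.1, 12.6, 4.6]
finger_gap: 0.0111
```

```bash
python3 st.py
```

```text
clk 24.1 centre in bed [163.   40.5  47.6] yaw 84.11 F bed [ 2.1 12.6  4.1] F [ 1.1 12.6  4.6] M [ 1.96 -0.1  -0.05] gap 0.0111
[[0.995, 0.001, 0.103], [-0.103, 0.006, 0.995], [0.001, -1.0, 0.006]]
```

jog_arm(
  moves=[
    [[0,0,1,0],[0,0,1,0],[0,0,0.5,0],[0,0,0,0]],
  ],
)

```text
clock: 24.6
eef_pos: [0.5795, -0.0118, 0.1602]
eef_rot: [0.707, -0.706, 0.036, -0.036]
force: [0.8, 5.8, 5.0]
finger_gap: 0.0115
```

jog_arm(
  moves=[
    [[0,0,0,0],[0,0,0,0],[0,0,0,0],[0,0,0,0],[0,0,0,0]],
  ],
  claw=1,
)

```text
clock: 25.22
eef_pos: [0.5792, -0.0125, 0.1597]
eef_rot: [-0.706, 0.706, -0.036, 0.036]
force: [0.2, 0.4, 0.2]
finger_gap: 0.0855
```

jog_arm(
  moves=[
    [[0,-10,0,0],[0,-25,0,0],[0,-35,0,0],[0,-35,0,0],[0,-25,0,0]],
  ],
)

```text
clock: 25.85
eef_pos: [0.58, -0.0124, 0.2929]
eef_rot: [-0.706, 0.706, -0.035, 0.037]
force: [-1.3, 0.3, 0.4]
finger_gap: 0.0854
```

jog_arm(
  moves=[
    [[-20,0,30,0],[-40,0,50,0],[-40,0,50,0],[-20,0,40,0],[0,0,0,0]],
  ],
)

```text
clock: 26.48
eef_pos: [0.4778, 0.1689, 0.291]
eef_rot: [0.707, -0.706, 0.034, -0.035]
force: [0.1, 0.1, 0.6]
finger_gap: 0.0856
```

```bash
python3 st.py; python3 -c "
from h import *
import fit
s=snap('side','s10'); w=snap('wrist','w10'); t=snap('top','t10'); Rb,ob=fit.B(fit.f.x)
# handle tip template match, before/after
a=cv2.cvtColor(load('side0')['color'],6); b=cv2.cvtColor(s['color'],6); a2=cv2.cvtColor(load('top0')['color'],6); b2=cv2.cvtColor(t['color'],6)
for n,A,Bm,c in(('side',a,b,s),('top',a2,b2,t)):
    q=[px(c,Rb@[.162,y,.066]+ob)[0] for y in (.0992,.040)]; u,v=q[0].round().astype(int)
    T=A[v-4:v+5,u-4:u+5]; x0,y0=(q[1].round().astype(int)-14); W=Bm[y0:y0+28,x0:x0+28]
    m=cv2.minMaxLoc(cv2.matchTemplate(W,T,5)); print(n,'pred tip',q[1].round(1),'found',(m[3][0]+x0+4,m[3][1]+y0+4),round(m[1],2),'start',q[0].round(1))
d=cv2.absdiff(cv2.cvtColor(load('s8')['color'],6),b); 
P=np.array([px(s,Rb@(np.array(q)/1e3)+ob)[0] for q in [(0,25,25),(0,-25,25),(0,-25,0),(150,-25,0),(150,-25,25),(150,25,25)]]).astype(np.int32)
M=np.zeros_like(d); cv2.fillPoly(M,[P],1); print('stone diff mean',d[M>0].mean(), 'edges diff',np.percentile(d[M>0],[50,90,99]))
for n,p in(('can',(425,340)),('offcut',(340,360)),('spanner',(333,192)),('orange',(265,265)),('big',(225,186))):
    sl=np.s_[p[1]-28:p[1]+28,p[0]-28:p[0]+28]; print(n,cv2.phaseCorrelate(a[sl].astype(float),b[sl].astype(float)))
" | tail -8
```

```text
clk 26.475 centre in bed [124.7 209.8 220.7] yaw 84.42 F bed [0.4 0.1 0.4] F [0.1 0.1 0.6] M [ 0.01 -0.07  0.02] gap 0.0856
[[0.995, 0.001, 0.097], [-0.097, 0.001, 0.995], [0.001, -1.0, 0.001]]
side pred tip [343.6 224.1] found (np.int64(343), np.int64(224)) 0.85 start [337.2 209.7]
top pred tip [346.6 203.7] found (np.int64(346), np.int64(204)) 0.6 start [323.1 201.7]
stone diff mean 18.88270042194093 edges diff [13. 50. 64.]
can ((0.02660535628671923, -0.011342098530885636), 1.00383046770655)
offcut ((-0.012264409444433966, -0.013089114004500857), 1.0014668629710062)
spanner ((-0.11440308111857433, 0.02275913868410484), 0.8584666034662238)
orange ((-0.10939915735688999, -0.1895861908716192), 0.7743465069486023)
big ((-0.038571471403496815, -0.12263801815474906), 0.9840272335562416)
```

```bash
python3 -c "
from h import *
g=lambda n:cv2.Canny(load(n)['color'],60,140)[268:305,296:330].astype(float)
print(cv2.phaseCorrelate(g('s8'),g('s10')))
print(manip.finish_job())"
```

```text
((0.19226885984384623, 0.4190428479800019), 0.627887323190139)
the job is handed in; nothing more can be done
None
```

The smaller grey stone is lying on the bed against the lip and released, and the bolt was then slid home. I handed the job in at about 26.5 s with the gripper clear.

**Getting the stone:** The first grasp closed on air because the reported TCP height reads about 37 mm too low. A gentle touch on the stone's top gave the right reference, and the second grasp held. The tool can't be tilted, so I let the stone pivot in a light grip against the slope until it lay flush. I then slid it down to the lip and released it.

**Last checks:**
- **Stone:** After release, the camera showed it within about 1 mm of the modelled home position, centred and in line. My measured TCP put its middle at 72 mm up the slope where 75 mm was expected, about 3 mm off. The force rose and the stone stopped moving, so I took it as resting on the lip.
- **Bolt:** The handle stalled at y = 40.5 mm, where 40 mm is fully home. The side and top pictures both place its tip at the home position.
- **Other things:** In the side view, the can, offcut, spanner, orange block and larger grey block had all shifted by less than 0.25 px.
- **Less certain:** I had used all 12 picture views, so the final state was checked only by image code. After bolting, the stone's lower end showed a shift of about 0.5 px with moderate confidence. Shadows had changed, and the plain image difference over the stone was too affected by them to be useful.

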